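# Put the tesserae tray away in its bench locker

## Task

With your fingertips, push the open tray of mosaic pieces straight along the table into the low wooden locker until it stops against the locker's back, then push the locker's door fully shut. Grasp nothing: the tray must not be lifted, the little jar rides along in it upright and untouched by the fingers, and everything else on the table stays where it is.

Things in the scene. Friction and masses are not known exactly. Their poses are not given: they have to be found in the camera images.
- locker: Low dark-wood locker (mm), fixed, turned up to 0.3 rad, open in front, no floor: the tray slides on the table. Origin: middle of its mouth at table level; x points level into it, y left as one looks in, z up. Inside: y -75 to 75, back wall at x = 122, 75 high. Side walls 12 thick, 75 tall. Roof top at 87, roof starts at x = 30.
- door_hinge (a point): Point on the door's vertical hinge line at the locker's left front edge: locker x = 0, y = 87 mm, 45 mm above the table.
- door_edge (a point): Point on the door's OUTER face at its free edge, 174 mm from the hinge line, 45 mm above the table. Moves with the door.
- door (a joint): Door angle (rad): 0 = shut over the mouth; grows as it swings towards the robot and round to the left, to 2.3; 1.57 = straight out. Wooden panel 174 mm wide, 12 thick, 3 to 85 mm above the table; shut, its inner face is at locker x = 0, its outer at -12. Brass knob 20 proud outside, 160 from the hinge, 62 up. Light friction (0.04 N m), stays where left; no latch or spring.
- tray: Square open plywood tray (mm), loose, 110 x 110, 45 tall, walls and floor 6 thick, about 0.45 kg, mosaic pieces fixed in it. Origin: centre of its underside; x points to the locker (up to 0.12 rad askew), so the face to push is at x = -55. Starts in front of the mouth, far edge near the mouth. Against the back wall its origin is at locker x = 67, its near face 12 behind the mouth.
- jar_center (a point): Centre (half-way up) of the small lidded jar standing loose on the tray's floor near its middle: 38 dia, 50 tall (mm), z axis upright. Its top is 56 mm above the table.
- sander: Bystander: cork sanding block 45 x 90 x 24, lying on the rear of the locker's roof; origin at the centre of its underside (mm).
- mallet: Bystander: wooden mallet lying on the table to the right (-y); origin on its underside (mm).
- glue: Bystander: white glue bottle with an orange cap and a red label, 60 dia x 160 tall, standing on the right (-y); origin at the centre of its underside (mm).
- mug: Bystander: blue mug 80 dia x 90 tall, standing on the left (+y); origin at the centre of its underside (mm).
- offcut: Bystander: pale wooden offcut 140 x 70 x 30 lying on the left (+y); origin at the centre of its underside (mm).
- paint: Bystander: steel paint can with a yellow label, 72 dia x 80 tall, standing on the right (-y); origin at the centre of its underside (mm).
- scraper: Bystander: wooden-handled spatula lying on the left (+y), under 30 tall; origin on its underside (mm).
- jar: The same small jar; origin at the centre of its underside.

How it is judged:
On the way, in this order (a step that is already met when the one before it is completed fails the run):
1. the tray is pushed home against the locker's back, the door still open (x of tray in the frame of locker above 0.059 m and y of tray in the frame of locker between -0.03 and 0.03 m and value of joint door above 0.5 rad), for 0.2 s.
2. the door is pushed shut (value of joint door below 0.06 rad), for 0.2 s.
At the end, for the whole second after the job is handed in: Tray home: its origin beyond 59 mm into the locker (within 8 mm of the back stop) and within 30 mm of its centre line, flat on the table and at rest; door within 0.06 rad of shut; jar upright (within 0.2 rad) in the tray (x of tray in the frame of locker above 0.059 m and y of tray in the frame of locker between -0.03 and 0.03 m and value of joint door below 0.06 rad and height (world z) of tray below 0.006 m and x of jar_center in the frame of tray between -0.05 and 0.05 m and y of jar_center in the frame of tray between -0.05 and 0.05 m and angle between jar_center's own z axis and vertical below 0.2 rad and linear speed of tray below 0.01 m/s); the robot touches nothing.
It fails at once if the tray is lifted or tipped (height (world z) of tray above 0.012 m or angle between tray's own z axis and vertical above 0.2 rad).
It fails at once if the jar is touched by the fingers, lifted out or knocked over (contact force between the fingers and jar above 0.5 N or z of jar_center in the frame of tray above 0.05 m or angle between jar_center's own z axis and vertical above 0.5 rad).
It fails at once if something else on the table or roof is moved more than 30 mm (distance of any of sander, mallet, glue, mug, offcut, paint, scraper from where it was at the start of the episode above 0.03 m).
It also fails if it takes over 58 s, if anything falls off the work surface, if the arm or the gripper's body presses on something with over 40 N, if the wrist force passes 120 N, or if a joint passes its speed limit or range.

## Robot

A 6-joint arm with a two-finger parallel gripper is mounted at the origin on the work surface. World frame = base frame: x ahead of the robot, y to its left, z up, the work surface at z = 0. Lengths are in m, angles in rad, forces in N, time in s.
With the tool pointing down it reaches from about 0.325 to 0.775 m from the base axis. Payload 5.5 kg.
Tool frame: the origin (TCP) lies on the centre line of the jaws, within the pads' length; the fingertips stand 17 mm ahead of it and the grasp point (between the pads) lies 2 mm behind it (bot.tip_reach is the z of the fingertips in the tool frame, in m); z points along the fingers, y is the direction in which the jaws open and shut (so a half turn about z gives the same grasp; the last joint's range is limited). The gripper opens to 85 mm and grips with 20 to 120 N. Pads are 22 mm wide; open, the fingers measure 114 mm over their backs; the gripper's body (76 mm by 85 mm) begins 54 mm behind the grasp point. The pads swing forward as they close: fully open they stand 13 mm farther back than shut.
Start: joints at [-1.308, 0.091, 1.231, -0, 1.82, -0.057], TCP at [0.189, -0.57, 0.248] pointing down, gripper open.
Joint ranges: [-2.87, 2.87], [-0.86, 2.18], [0.17, 2.46], [-1.51, 4.65], [0.06, 2.69], [-2.65, 2.65]. Speed limits (rad/s): [2.57, 2.57, 3.01, 3.14, 3.14, 3.14].

## Interface

Orientations are given as a rotation vector (axis times angle).
In Python, from bench import bot gives the robot as it stands.
- The arm moves only by the tool jog_arm, never from a script. Its argument "motion" is a list of rows, each a list of 3 entries, a list of its own where there are three numbers: the shift along the tool's x, y, z in m, then the turn, a rotation vector about the tool's x, y, z in rad, then the closure, from 0 (fully open) to 1 (shut). In form: [[[dx, dy, dz], [wx, wy, wz], grip], ...]. A call has 1 to 10 rows; each row is the pose to reach, as a shift and turn from the pose commanded when the call began, along the tool's axes at that moment; what a row does not reach only later rows make up. A row lasts 1/12 s, in which the tool goes at most 41.7 mm and 7.16 degrees, less where a joint would pass 70% of its speed; a pose out of reach is approached as far as the arm can. A call with a gripper value outside its range is refused whole. The fingers move at their own pace and stop on an object; "grip_force" is the grip in N (left out, the last holds). Time passes only in rows, so rows that repeat a pose let the fingers close. It gives the time, the measured TCP pose, the force and the opening at its end, in the units of the state.
- bot.observe(): the state, without advancing time (a new reading comes with each control period).
- bot.grab_frame(name): name is "side" or "top"; returns a dict with "frame" (400x640x3 uint8, red, green, blue), "depth" (400x640 float32, m along the optical axis (not along the pixel's ray), 0 where there is no reading), "mtx" (3x3 intrinsics, pixels), "R" (3x3) and "t" (3): a world point X has camera coordinates R X + t. Camera axes: x right, y down, z forward; pixel columns grow to the right and rows downward; lengths in m; the calibration is good to about 2 mm. A picture is of the moment at which its call begins.
- bot.sign_off(): hands the job in, once; it reports no verdict.
The state is a dict: "clock": time; "joints": joint angles; "qvel": joint speeds; "joint_torque": joint torques, N m; "ee_pos": TCP position; "orientation": TCP orientation; "ft_force": force on the tool from outside, world axes, zero at the start; "torque": the same for the moment, N m; "width": finger opening in m.
Only numpy, scipy, OpenCV 4.12 (cv2) and the standard library are available. Lean on these libraries where they do the work, as an engineer would, in place of code of your own. Each camera call takes 0.05 s, during which the arm holds its last target. There are 200 camera calls.

## Working session

There is one attempt and no reset: what is moved stays moved. The work goes in short steps, Python scripts to look and compute and a tool call to move; the robot and the scene stay as the last step left them, time stands still between calls to the robot, and variables do not carry over. Pictures are saved under pics/ and viewed, about 8 in all and at most 12, crops included, and the job is handed in when it is done.

Besides the shell and the picture viewer there is one more tool, called by a JSON object that holds its "op" and its "data", one argument or row to a line. jog_arm: Moves the arm, as the interface text tells. Its arguments: {"type":"object","properties":{"motion":{"type":"array","items":{"type":"array"}},"grip_force":{"type":"number"}},"required":["motion"]}

```bash
mkdir -p pics
cat > h.py <<'E'
import numpy as np, cv2
from bench import bot
def grab(n,save=None):
    f=bot.grab_frame(n)
    if save: cv2.imwrite('pics/'+save,cv2.cvtColor(f['frame'],cv2.COLOR_RGB2BGR))
    return f
def cloud(f):
    d=f['depth'];v,u=np.mgrid[:d.shape[0],:d.shape[1]]
    K=f['mtx'];c=np.stack([(u-K[0,2])/K[0,0]*d,(v-K[1,2])/K[1,1]*d,d],-1)
    P=(c-f['t'])@f['R'];P[d==0]=np.nan
    return P
E
python3 - <<'E'
from h import *
for n in('top','side'):
    f=grab(n,n+'0.png'); np.savez(n+'0.npz',**f); print(n,-f['R'].T@f['t'],f['R'][2])
print(bot.observe(),bot.tip_reach)
E
```

```text
top [0.28590309 0.02287494 1.51588454] [ 0.16501521 -0.00706119 -0.98626575]
side [0.34238631 0.87632134 0.96415309] [ 0.13353307 -0.68566108 -0.71556817]
{'clock': 0.1, 'joints': array([-1.30769405e+00,  9.17961052e-02,  1.23181135e+00, -9.09970890e-06,
        1.81980124e+00, -5.67036794e-02]), 'qvel': array([ 4.76915425e-04, -2.42776498e-03, -2.37921304e-03,  6.65747030e-04,
        4.49719750e-04, -5.33559666e-05]), 'joint_torque': array([ 4.68587939e-03, -4.60218573e+01, -4.19218791e+01,  2.17550250e-04,
        1.06614491e-02,  1.84005080e-05]), 'ee_pos': array([ 0.1885617 , -0.56935272,  0.2472305 ]), 'orientation': array([-3.09973263e+00, -4.99921050e-01,  3.07473352e-04]), 'ft_force': array([ 0.53308866,  0.42774174, -0.11465694]), 'torque': array([-0.00369802, -0.00984545, -0.02596466]), 'width': 0.08522487424170923} 0.017
```

View pics/top0.png

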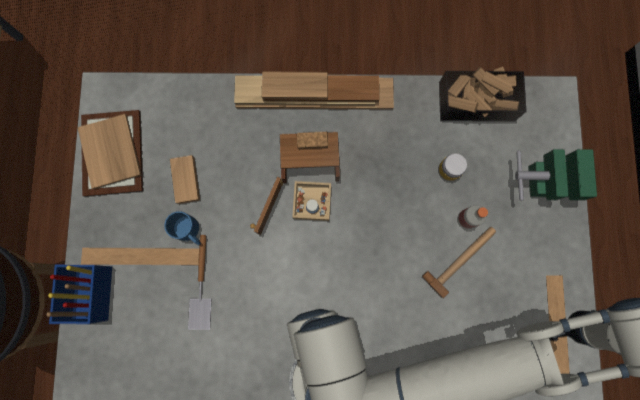

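View pics/side0.png

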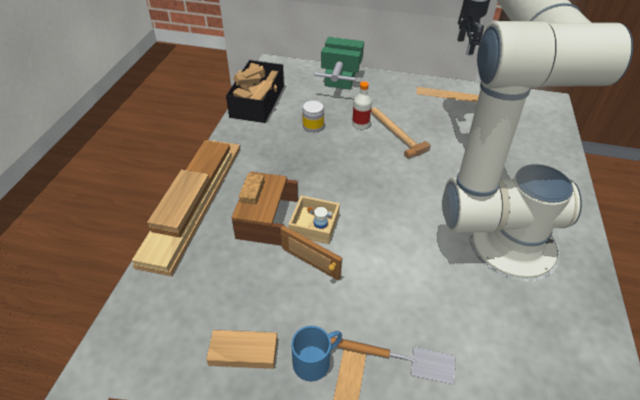

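The top view shows the locker roof at (310,150), the tray at (312,202) with the jar at (312,206), and the door running from (285,180) to (256,232). The mug is at (183,228) and the spatula at (201,290). I'll get the poses from depth.

```bash
cat > meas.py <<'E'
from h import *
def rect(P,m,name):
    pts=P[m]; r=cv2.minAreaRect((pts[:,:2]*1000).astype(np.float32)); print(name,m.sum(),'z',np.median(pts[:,2]).round(4),'c',np.round(r[0],1),'size',np.round(r[1],1),'ang',round(r[2],2)); 
    return r,cv2.boxPoints(r)
def meas(f):
    P=cloud(f);v,u=np.mgrid[:400,:640];z=P[...,2]
    w=lambda a,b,c,d:(u>=a)&(u<b)&(v>=c)&(v<d)
    return P,z,w
E
python3 - <<'E'
from meas import *
f=np.load('top0.npz'); P,z,w=meas(f)
for n,m in [('roof',w(270,350,125,190)&(z>.082)&(z<.092)),('lockall',w(270,350,125,172)&(z>.065)&(z<.095)),
 ('sander',w(290,335,125,155)&(z>.1)),
 ('walls+',w(276,350,165,190)&(z>.068)&(z<.081)),
 ('trayrim',w(285,340,180,226)&(z>.038)&(z<.05)),('trayall',w(288,335,182,226)&(z>.01)&(z<.05)),('jar',w(300,325,195,215)&(z>.052)&(z<.062)),
 ('door',w(245,288,177,240)&(z>.076)&(z<.095)),('doorall',w(245,286,182,240)&(z>.03)),
 ('mug',w(160,205,205,245)&(z>.07)),('offcut',w(165,205,150,210)&(z>.015)),('scraper',w(180,215,235,335)&(z>.008)),('glue',w(455,495,200,235)&(z>.05)),('paint',w(435,470,150,185)&(z>.06)),('mallet',w(420,500,225,300)&(z>.01))]:
    r,b=rect(P,m,n); print('   ',b.round(0).tolist())
E
python3 - <<'E'
import cv2
i=cv2.imread('pics/top0.png')[120:250,235:355]
cv2.imwrite('pics/c0.png',cv2.resize(i,None,fx=4.6,fy=4.6,interpolation=cv2.INTER_CUBIC))
E
```

```text
roof 1416 z 0.087 c [639.4  74.4] size [165.7 199.7] ang 3.1
    [[551.0, 170.0], [562.0, -30.0], [728.0, -21.0], [717.0, 179.0]]
lockall 1585 z 0.0869 c [666.5  61.4] size [118.2 175.1] ang 0.8
    [[606.0, 148.0], [609.0, -27.0], [727.0, -25.0], [724.0, 150.0]]
sander 472 z 0.1105 c [695.5  53.7] size [46.6 89.4] ang 3.06
    [[670.0, 97.0], [675.0, 8.0], [721.0, 10.0], [716.0, 100.0]]
walls+ 125 z 0.0757 c [604.1  70.6] size [ 61.9 194.1] ang 12.04
    [[554.0, 159.0], [594.0, -31.0], [655.0, -18.0], [614.0, 172.0]]
trayrim 293 z 0.0452 c [526.9  69. ] size [138.  111.7] ang 87.19
    [[468.0, 3.0], [579.0, -3.0], [586.0, 135.0], [474.0, 141.0]]
trayall 736 z 0.0252 c [526.2  55.2] size [110.2 111.7] ang 87.22
    [[468.0, 3.0], [579.0, -3.0], [585.0, 107.0], [473.0, 113.0]]
jar 97 z 0.0562 c [509.3  54.2] size [32.8 30.7] ang 88.24
    [[493.0, 38.0], [524.0, 37.0], [525.0, 70.0], [494.0, 71.0]]
door 273 z 0.0848 c [510.4 181.7] size [ 19.3 181.3] ang 65.9
    [[424.0, 210.0], [589.0, 136.0], [597.0, 153.0], [432.0, 228.0]]
doorall 413 z 0.081 c [505.7 188.7] size [ 30.4 168.4] a
[... 184 characters left out ...]
71.0], [412.0, 485.0]]
offcut 1090 z 0.0299 c [591.9 446.5] size [142.6  72.5] ang 9.89
    [[515.0, 470.0], [528.0, 399.0], [668.0, 423.0], [656.0, 494.0]]
scraper 531 z 0.0181 c [276.9 393.7] size [290.8  95.8] ang 1.04
    [[131.0, 439.0], [132.0, 343.0], [423.0, 348.0], [421.0, 444.0]]
glue 443 z 0.11 c [ 475.2 -415.1] size [60.2 51.3] ang 15.04
    [[439.0, -398.0], [453.0, -448.0], [511.0, -432.0], [498.0, -383.0]]
paint 456 z 0.0792 c [ 629.3 -370.3] size [67.9 68.4] ang 89.37
    [[595.0, -404.0], [663.0, -405.0], [664.0, -337.0], [595.0, -336.0]]
mallet 964 z 0.024 c [ 378.5 -374. ] size [141.7 262.1] ang 49.41
    [[233.0, -343.0], [432.0, -513.0], [524.0, -405.0], [325.0, -235.0]]
```

View pics/c0.png

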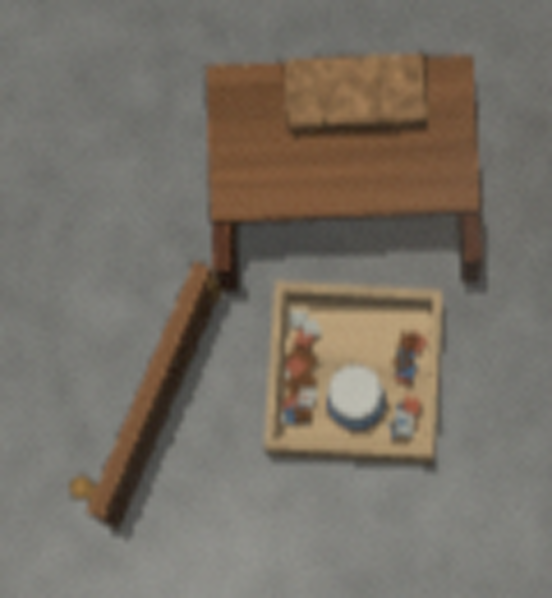

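The crop shows the tray outside the mouth, the door open left at about 2 rad with its knob at (85,488), and the jar in the tray at (355,395).
- **Locker:** origin about (0.5915, 0.0604), yaw about 0.014. The roof measured z 0.087 and 175 wide against 174 given.
- **Tray:** centre (0.526, 0.055), yaw about -0.05. It measured 110x112 against 110x110 given.
- **Door:** about 1.99 rad.

The plan is to push with the fingers half open, giving two contacts on the tray's near face.

```bash
cat > rel.py <<'E'
import sys
from h import *
from scipy.spatial.transform import Rotation as Ro
def Rt(yaw): c,s=np.cos(yaw),np.sin(yaw); return np.array([[c,s,0],[s,-c,0],[0,0,-1.]])
def show(targets,p0=None,yaw0=None):
    o=bot.observe(); R=Ro.from_rotvec(o['orientation']).as_matrix(); p=o['ee_pos']
    y=np.arctan2(R[1,0],R[0,0]); print('t',o['clock'],'p',p.round(4),'yaw',round(y,4),'tilt',np.round(R[:,2],3),'j',o['joints'].round(2),'F',o['ft_force'].round(1),'w',round(o['width'],4))
    if yaw0 is not None: R=Rt(yaw0)
    if p0 is not None: p=np.array(p0)
    for t,yw in targets: print(np.round(R.T@(np.array(t)-p),4).tolist(),Ro.from_matrix(R.T@Rt(yw)).as_rotvec().round(4).tolist())
E
python3 -c "
from rel import *
show([((.425,.056,.2),.014)])"
```

```text
t 0.1 p [ 0.1886 -0.5694  0.2472] yaw 0.3198 tilt [-0.     0.002 -1.   ] j [-1.31  0.09  1.23 -0.    1.82 -0.06] F [ 0.5  0.4 -0.1] w 0.0852
[0.421, -0.5192, 0.0482] [-0.0018, 0.0002, 0.3058]
```

{"op": "jog_arm", "data": {
  "motion": [
    [[0.421, -0.519, 0.0], [-0.002, 0, 0.306], 0.5],
    [[0.421, -0.519, 0.0], [-0.002, 0, 0.306], 0.5],
    [[0.421, -0.519, 0.0], [-0.002, 0, 0.306], 0.5],
    [[0.421, -0.519, 0.0], [-0.002, 0, 0.306], 0.5],
    [[0.421, -0.519, 0.0], [-0.002, 0, 0.306], 0.5],
    [[0.421, -0.519, 0.0], [-0.002, 0, 0.306], 0.5],
    [[0.421, -0.519, 0.0], [-0.002, 0, 0.306], 0.5],
    [[0.421, -0.519, 0.0], [-0.002, 0, 0.306], 0.5],
    [[0.421, -0.519, 0.0], [-0.002, 0, 0.306], 0.5],
    [[0.421, -0.519, 0.0], [-0.002, 0, 0.306], 0.5]
  ]
}}

```text
clock: 0.93
ee_pos: [0.3361, -0.178, 0.248]
orientation: [3.14, 0.021, 0.001]
ft_force: [1.7, -0.9, -0.1]
width: 0.0428
```

```bash
python3 -c "
from rel import *
show([((.425,.056,.2),.014)])"
```

```text
t 0.9333 p [ 0.3361 -0.178   0.248 ] yaw 0.0131 tilt [ 0.001 -0.002 -1.   ] j [-0.58 -0.51  1.75 -0.    1.9   0.98] F [ 1.7 -0.9 -0.1] w 0.0428
[0.092, -0.2329, 0.0476] [0.002, -0.0005, -0.0009]
```

{"op": "jog_arm", "data": {
  "motion": [
    [[0.09, -0.233, 0.04], [0, 0, 0], 0.5],
    [[0.09, -0.233, 0.04], [0, 0, 0], 0.5],
    [[0.09, -0.233, 0.04], [0, 0, 0], 0.5],
    [[0.09, -0.233, 0.04], [0, 0, 0], 0.5],
    [[0.09, -0.233, 0.04], [0, 0, 0], 0.5],
    [[0.09, -0.233, 0.04], [0, 0, 0], 0.5],
    [[0.09, -0.233, 0.08], [0, 0, 0], 0.5],
    [[0.09, -0.233, 0.12], [0, 0, 0], 0.5],
    [[0.09, -0.233, 0.12], [0, 0, 0], 0.5],
    [[0.09, -0.233, 0.12], [0, 0, 0], 0.5]
  ]
}}

```text
clock: 1.77
ee_pos: [0.4209, 0.0541, 0.1254]
orientation: [3.139, 0.022, -0.01]
ft_force: [-0.1, -0.7, 1.3]
width: 0.0428
```

```bash
python3 -c "
from rel import *
show([((.425,.056,.04),.014),((.45,.056,.04),.014)])
f=grab('side','s1.png')
import cv2
cv2.imwrite('pics/s1c.png',cv2.resize(cv2.imread('pics/s1.png')[130:320,200:480],None,fx=2.6,fy=2.6))"
```

```text
t 1.7667 p [0.4209 0.0541 0.1254] yaw 0.0142 tilt [-0.007 -0.002 -1.   ] j [ 0.05 -0.38  1.88 -0.    1.65  1.61] F [-0.1 -0.7  1.3] w 0.0428
[0.0047, -0.002, 0.0853] [0.0023, 0.0065, 0.0002]
[0.0297, -0.0017, 0.0852] [0.0023, 0.0065, 0.0002]
```

View pics/s1c.png

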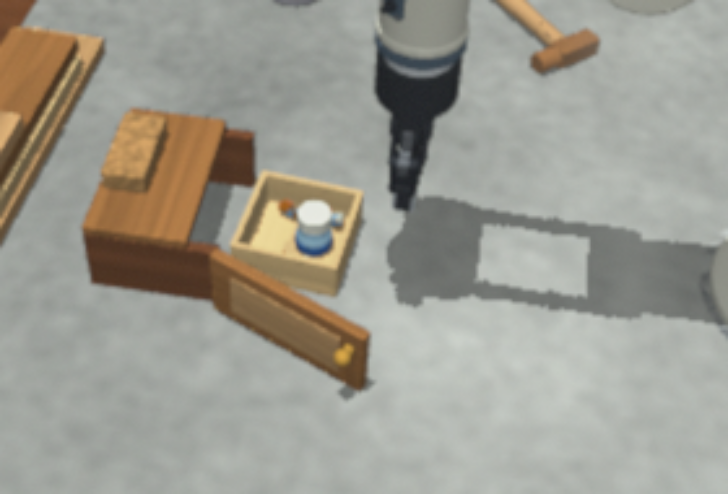

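The crop shows the gripper at (405,200), in front of the tray's near edge at (350,230). The door is at (290,320) and clear of it. I'll descend in place, then push slowly.

{"op": "jog_arm", "data": {
  "motion": [
    [[0.0, -0.001, 0.04], [0.002, 0.006, 0], 0.5],
    [[0.0, -0.001, 0.07], [0.002, 0.006, 0], 0.5],
    [[0.0, -0.001, 0.085], [0.002, 0.006, 0], 0.5],
    [[0.0, -0.001, 0.085], [0.002, 0.006, 0], 0.5],
    [[0.008, -0.001, 0.085], [0.002, 0.006, 0], 0.5],
    [[0.015, -0.001, 0.085], [0.002, 0.006, 0], 0.5],
    [[0.02, -0.001, 0.085], [0.002, 0.006, 0], 0.5],
    [[0.02, -0.001, 0.085], [0.002, 0.006, 0], 0.5]
  ]
}}

```text
clock: 2.48
ee_pos: [0.4455, 0.0551, 0.0454]
orientation: [-3.141, -0.021, -0.017]
ft_force: [0.8, 1.1, -0.0]
width: 0.0429
```

```bash
python3 -c "
from rel import *
show([((.45,.056,.04),.014),((.58,.058,.04),.014)])"
```

```text
t 2.4833 p [0.4455 0.0551 0.0454] yaw 0.0134 tilt [ 0.011  0.    -1.   ] j [ 0.05 -0.28  1.94 -0.    1.47  1.6 ] F [ 0.8  1.1 -0. ] w 0.0429
[0.0044, -0.0008, 0.0055] [-0.0002, -0.0107, -0.0006]
[0.1344, -0.0011, 0.0069] [-0.0002, -0.0107, -0.0006]
```

{"op": "jog_arm", "data": {
  "motion": [
    [[0.002, -0.001, 0.003], [0, -0.003, 0], 0.5],
    [[0.005, -0.001, 0.005], [0, -0.006, 0], 0.5],
    [[0.009, -0.001, 0.005], [0, -0.006, 0], 0.5],
    [[0.013, -0.001, 0.005], [0, -0.006, 0], 0.5],
    [[0.017, -0.001, 0.005], [0, -0.006, 0], 0.5],
    [[0.021, -0.001, 0.005], [0, -0.006, 0], 0.5],
    [[0.025, -0.001, 0.005], [0, -0.006, 0], 0.5],
    [[0.029, -0.001, 0.005], [0, -0.006, 0], 0.5],
    [[0.033, -0.001, 0.005], [0, -0.006, 0], 0.5],
    [[0.037, -0.001, 0.005], [0, -0.006, 0], 0.5]
  ]
}}

```text
clock: 3.32
ee_pos: [0.4792, 0.0566, 0.0378]
orientation: [3.141, 0.022, -0.004]
ft_force: [-5.4, -0.8, 2.5]
width: 0.0427
```

```bash
python3 -c "
from rel import *
from meas import rect,meas
show([((.58,.058,.04),.014)])
f=grab('top','t2.png');P,z,w=meas(f)
rect(P,w(288,335,172,222)&(z>.01)&(z<.05),'tray');rect(P,w(300,325,170,215)&(z>.052)&(z<.062),'jar')
cv2.imwrite('pics/t2c.png',cv2.resize(cv2.imread('pics/t2.png')[110:290,220:400],None,fx=3.3,fy=3.3))"
```

```text
t 3.3167 p [0.4792 0.0566 0.0378] yaw 0.0137 tilt [-0.003 -0.    -1.   ] j [ 0.05 -0.16  1.85 -0.    1.45  1.6 ] F [-5.4 -0.8  2.5] w 0.0427
[0.1008, -0.0001, -0.0024] [0.0003, 0.0027, -0.0003]
tray 141 z 0.0418 c [590.5  60.9] size [105.7  38.5] ang 76.4
jar 0 z nan c [0. 0.] size [0. 0.] ang 0.0
  return _methods._mean(a, axis=axis, dtype=dtype,
  ret = ret.dtype.type(ret / rcount)
```

View pics/t2c.png

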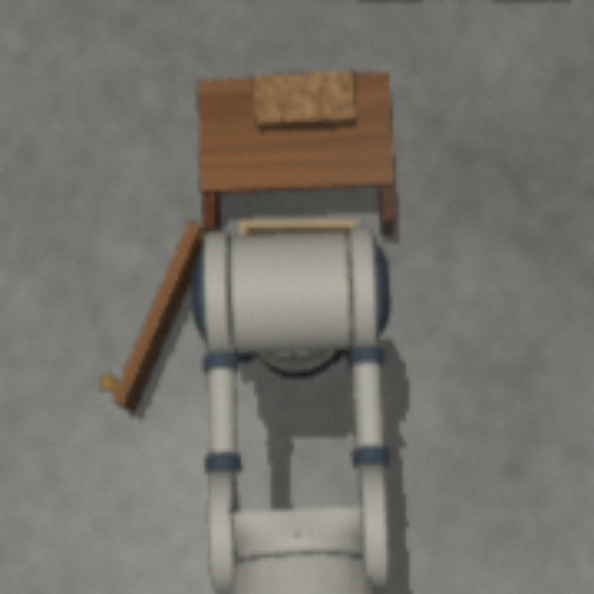

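The tray's far edge at (300,228) is level and entering the mouth, with its yaw aligned to the fingers. Pushing on.

{"op": "jog_arm", "data": {
  "motion": [
    [[0.005, 0, -0.001], [0, 0, 0], 0.5],
    [[0.01, 0, -0.002], [0, 0, 0], 0.5],
    [[0.015, 0, -0.003], [0, 0, 0], 0.5],
    [[0.02, 0, -0.003], [0, 0, 0], 0.5],
    [[0.025, 0, -0.003], [0, 0, 0], 0.5],
    [[0.03, 0, -0.003], [0, 0, 0], 0.5],
    [[0.035, 0, -0.003], [0, 0, 0], 0.5],
    [[0.04, 0, -0.003], [0, 0, 0], 0.5],
    [[0.045, 0, -0.003], [0, 0, 0], 0.5],
    [[0.05, 0, -0.003], [0, 0, 0], 0.5]
  ]
}}

```text
clock: 4.2
ee_pos: [0.5304, 0.0574, 0.041]
orientation: [-3.141, -0.022, -0.0]
ft_force: [-3.1, 0.6, -0.9]
width: 0.0429
```

{"op": "jog_arm", "data": {
  "motion": [
    [[0.005, 0, 0], [0, 0, 0], 0.5],
    [[0.01, 0, 0], [0, 0, 0], 0.5],
    [[0.015, 0, 0], [0, 0, 0], 0.5],
    [[0.019, 0, 0], [0, 0, 0], 0.5],
    [[0.023, 0, 0], [0, 0, 0], 0.5],
    [[0.027, 0, 0], [0, 0, 0], 0.5],
    [[0.031, 0, 0], [0, 0, 0], 0.5],
    [[0.035, 0, 0], [0, 0, 0], 0.5],
    [[0.039, 0, 0], [0, 0, 0], 0.5],
    [[0.041, 0, 0], [0, 0, 0], 0.5]
  ]
}}

```text
clock: 5.03
ee_pos: [0.5715, 0.058, 0.0412]
orientation: [-3.141, -0.022, -0.001]
ft_force: [-3.7, -0.3, -1.3]
width: 0.0428
```

```bash
python3 -c "
from rel import *
show([((.592,.058,.041),.014)])
f=grab('side','s3.png')
cv2.imwrite('pics/s3c.png',cv2.resize(cv2.imread('pics/s3.png')[130:300,210:440],None,fx=3.2,fy=3.2))"
```

```text
t 5.0333 p [0.5715 0.058  0.0412] yaw 0.0138 tilt [ 0.001  0.    -1.   ] j [0.04 0.08 1.61 0.   1.45 1.6 ] F [-3.7 -0.3 -1.3] w 0.0428
[0.0205, 0.0003, 0.0002] [-0.0, -0.0006, -0.0002]
```

View pics/s3c.png

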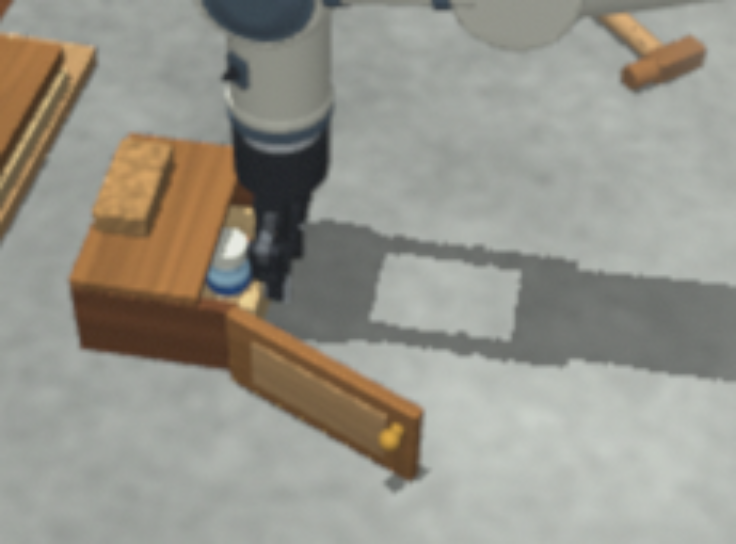

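The side view shows the jar upright at (230,262) and the tray mostly inside, with the fingers on its near face at (270,260). I'll ease on until the force rises.

{"op": "jog_arm", "data": {
  "motion": [
    [[0.002, 0, 0], [0, 0, 0], 0.5],
    [[0.004, 0, 0], [0, 0, 0], 0.5],
    [[0.006, 0, 0], [0, 0, 0], 0.5],
    [[0.008, 0, 0], [0, 0, 0], 0.5],
    [[0.01, 0, 0], [0, 0, 0], 0.5],
    [[0.012, 0, 0], [0, 0, 0], 0.5],
    [[0.014, 0, 0], [0, 0, 0], 0.5],
    [[0.016, 0, 0], [0, 0, 0], 0.5]
  ]
}}

```text
clock: 5.75
ee_pos: [0.5871, 0.0582, 0.0412]
orientation: [-3.141, -0.022, -0.0]
ft_force: [-3.7, 0.5, 1.0]
width: 0.0429
```

{"op": "jog_arm", "data": {
  "motion": [
    [[0.001, 0, 0], [0, 0, 0], 0.5],
    [[0.002, 0, 0], [0, 0, 0], 0.5],
    [[0.003, 0, 0], [0, 0, 0], 0.5]
  ]
}}

```text
clock: 6.0
ee_pos: [0.59, 0.0582, 0.0413]
orientation: [-3.141, -0.022, -0.0]
ft_force: [-5.3, -0.8, 2.2]
width: 0.043
```

{"op": "jog_arm", "data": {
  "motion": [
    [[0.001, 0, 0], [0, 0, 0], 0.5],
    [[0.002, 0, 0], [0, 0, 0], 0.5],
    [[0.003, 0, 0], [0, 0, 0], 0.5]
  ]
}}

```text
clock: 6.25
ee_pos: [0.5909, 0.0582, 0.0413]
orientation: [3.141, 0.022, -0.008]
ft_force: [-18.4, 0.2, 9.9]
width: 0.0429
```

{"op": "jog_arm", "data": {
  "motion": [
    [[0.001, 0, 0], [0, 0, 0], 0.5],
    [[0.002, 0, 0], [0, 0, 0], 0.5]
  ]
}}

```text
clock: 6.42
ee_pos: [0.591, 0.0581, 0.0413]
orientation: [3.141, 0.022, -0.016]
ft_force: [-26.5, -1.5, 15.9]
width: 0.0426
```

The force rose at TCP x = 0.591, against 0.592 predicted, so the tray is against the back. I'll back off straight, rise, and look.

{"op": "jog_arm", "data": {
  "motion": [
    [[-0.004, 0, 0], [0, 0, 0], 0.5],
    [[-0.012, 0, 0], [0, 0, 0], 0.5],
    [[-0.03, 0, 0], [0, 0, 0], 0.5],
    [[-0.06, 0, 0], [0, 0, 0], 0.5],
    [[-0.1, 0, 0], [0, 0, 0], 0.5],
    [[-0.12, 0, -0.03], [0, 0, 0], 1],
    [[-0.13, 0, -0.07], [0, 0, 0], 1],
    [[-0.13, 0, -0.11], [0, 0, 0], 1],
    [[-0.13, 0, -0.15], [0, 0, 0], 1],
    [[-0.13, 0, -0.16], [0, 0, 0], 1]
  ]
}}

```text
clock: 7.25
ee_pos: [0.4671, 0.0566, 0.2095]
orientation: [-3.141, -0.022, -0.023]
ft_force: [0.4, 0.7, 0.4]
width: -0.0
```

```bash
cat > door.py <<'E'
from rel import *
L=np.array([.5915,.0604]);ph=.014;RL=np.array([[np.cos(ph),-np.sin(ph)],[np.sin(ph),np.cos(ph)]])
def pt(th,r=.115,gap=0,d=.011,z=.067):
    dr=np.array([-np.sin(th),-np.cos(th)]);n=np.array([-np.cos(th),np.sin(th)])
    q=L+RL@(np.array([0,.087])+r*dr+(.012+d+gap)*n)
    return (q[0],q[1],z),np.pi-th+ph
E
python3 - <<'E'
from door import *
from meas import rect,meas
show([((.425,.32,.2),1.16),pt(2.0,gap=.05,z=.2)]); print(pt(2.0,gap=.05),pt(2,gap=0),pt(0))
f=grab('side','s4.png');P,z,w=meas(f)
cv2.imwrite('pics/s4c.png',cv2.resize(cv2.imread('pics/s4.png')[130:300,210:440],None,fx=3.2,fy=3.2))
f=grab('top');P,z,w=meas(f)
rect(P,w(245,290,177,240)&(z>.076)&(z<.095),'door'); rect(P,w(270,350,125,200)&(z>.082)&(z<.092)&(P[...,1]<.155)&(P[...,0]>.6),'roof')
E
```

```text
t 7.25 p [0.4671 0.0566 0.2095] yaw 0.0138 tilt [ 0.015  0.001 -1.   ] j [ 0.05 -0.28  1.65 -0.    1.76  1.61] F [0.4 0.7 0.4] w -0.0
[-0.0386, -0.2639, 0.0091] [0.0079, -0.0133, -1.1462]
[0.05, -0.2033, 0.0103] [0.0079, -0.0133, -1.1418]
((np.float64(0.5144995791855546), np.float64(0.2605772447338769), 0.067), 1.1555926535897931) ((np.float64(0.4943307638507717), np.float64(0.21482553560742537), 0.067), 1.1555926535897931) ((np.float64(0.568894241157977), np.float64(0.0320807544737452), 0.067), 3.155592653589793)
door 170 z 0.085 c [478.4 194.7] size [ 13.2 114.2] ang 67.93
roof 1377 z 0.0869 c [667.3  62.7] size [115.9 172.6] ang 0.71
```

View pics/s4c.png

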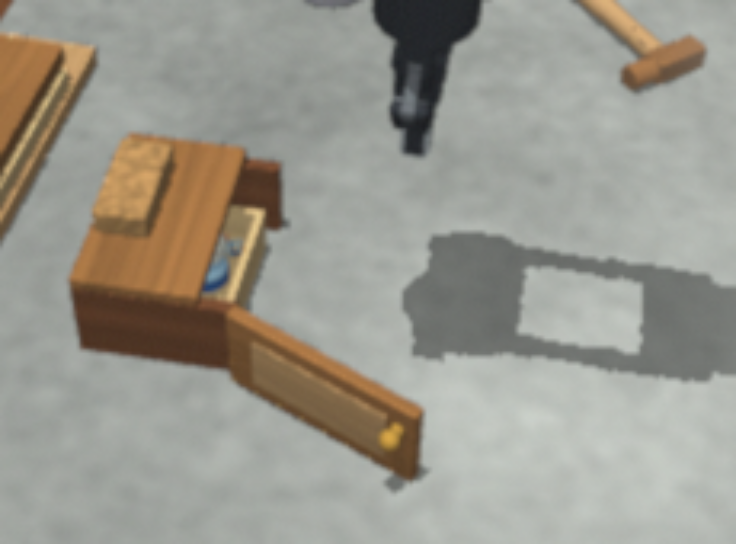

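The side view shows the tray inside with its near wall at (250,260), just behind the mouth line. The door is untouched at (330,390). Next I move round to the door's outer side.

{"op": "jog_arm", "data": {
  "motion": [
    [[0.05, -0.203, 0.01], [0.004, -0.013, -1.142], 1],
    [[0.05, -0.203, 0.01], [0.004, -0.013, -1.142], 1],
    [[0.05, -0.203, 0.01], [0.004, -0.013, -1.142], 1],
    [[0.05, -0.203, 0.01], [0.004, -0.013, -1.142], 1],
    [[0.05, -0.203, 0.01], [0.004, -0.013, -1.142], 1],
    [[0.05, -0.203, 0.01], [0.004, -0.013, -1.142], 1],
    [[0.05, -0.203, 0.01], [0.004, -0.013, -1.142], 1],
    [[0.05, -0.203, 0.01], [0.004, -0.013, -1.142], 1],
    [[0.05, -0.203, 0.01], [0.004, -0.013, -1.142], 1],
    [[0.05, -0.203, 0.01], [0.004, -0.013, -1.142], 1]
  ]
}}

```text
clock: 8.18
ee_pos: [0.5118, 0.2603, 0.1887]
orientation: [-2.624, -1.721, 0.022]
ft_force: [1.1, -0.1, 0.5]
width: 0.0
```

Run:
```python
from door import *
from meas import rect,meas
show([pt(2.0,gap=.05,z=.067)])
f=grab('top');P,z,w=meas(f)
Q=(P[...,:2]-L)@RL
m=w(270,350,160,200)&(z>.035)&(z<.05)&(abs(Q[...,1])<.07); print('rim near in locker x',m.sum(),np.percentile(Q[m][:,0],[2,10,50]).round(4),'y',Q[m][:,1].min(),Q[m][:,1].max())
rect(P,w(245,290,177,240)&(z>.076)&(z<.095)&(P[...,0]<.58),'door')
```

```text
t 8.1833 p [0.5118 0.2603 0.1887] yaw 1.161 tilt [-0.014 -0.004 -1.   ] j [0.41 0.03 1.4  0.   1.73 0.82] F [ 1.1 -0.1  0.5] w 0.0
[0.0025, 0.0037, 0.1217] [-0.0111, 0.0098, 0.0053]
rim near in locker x 116 [0.0067 0.0076 0.0114] y -0.055350312342788116 0.05416546431434375
door 198 z 0.0843 c [520.3 177.3] size [ 15.3 130.2] ang 66.6
```

Run:
```python
from door import *
from meas import rect,meas
for n in('top','side'):
    f=grab(n);P,z,w=meas(f);Q=(P[...,:2]-L)@RL;x,y=Q[...,0],Q[...,1]
    near=(x>-.03)&(x<.15)
    for nm,m in [('rim',(z>.038)&(z<.05)&(abs(y)<.05)),('wallR',(z>.068)&(z<.08)&(y<-.077)&(y>-.086)),('wallL',(z>.068)&(z<.08)&(y>.077)&(y<.086)),('roof',(z>.083)&(z<.092)&(abs(y)<.07)),('roofback',(z>.083)&(z<.092)&(y<-.02)&(y>-.08))]:
        m=m&near; q=x[m]; print(n,nm,m.sum(),np.percentile(q,[0,5,10,50,90,100]).round(4) if m.sum() else '')
```

```text
top rim 74 [0.0059 0.0075 0.0077 0.0108 0.0285 0.0324]
top wallR 28 [0.0014 0.0021 0.0034 0.0144 0.0287 0.064 ]
top wallL 34 [-0.0129 -0.0073 -0.0052  0.0079  0.0229  0.087 ]
top roof 953 [0.0245 0.0298 0.0343 0.0624 0.1089 0.1335]
top roofback 431 [0.0236 0.0323 0.0352 0.0676 0.1172 0.1337]
side rim 8 [0.0086 0.0087 0.0087 0.0128 0.0245 0.0262]
side wallR 0 
side wallL 50 [-0.0015  0.0016  0.0035  0.0222  0.0532  0.0774]
side roof 903 [0.0259 0.0349 0.0396 0.0668 0.1073 0.1305]
side roofback 246 [0.0382 0.0445 0.0488 0.0684 0.0902 0.1325]
```

The near rim reads at locker x of about 8–12 mm and the wall fronts at about 0. The roof front edge reads about 3 mm low from pixel size, so the tray agrees with home. Now I descend beside the door.

{"op": "jog_arm", "data": {
  "motion": [
    [[0.002, 0.003, 0.04], [-0.005, 0.005, 0.005], 1],
    [[0.002, 0.003, 0.08], [-0.005, 0.005, 0.005], 1],
    [[0.002, 0.003, 0.11], [-0.005, 0.005, 0.005], 1],
    [[0.002, 0.003, 0.121], [-0.005, 0.005, 0.005], 1],
    [[0.002, 0.003, 0.121], [-0.005, 0.005, 0.005], 1],
    [[0.002, 0.003, 0.121], [-0.005, 0.005, 0.005], 1]
  ]
}}

```text
clock: 8.83
ee_pos: [0.5144, 0.2604, 0.0708]
orientation: [-2.635, -1.707, 0.007]
ft_force: [0.2, -0.0, 0.2]
width: 0.0001
```

Run:
```python
from door import *
show([pt(2.0,gap=g) for g in(.035,.02,.01,.0)]+[pt(t) for t in np.arange(1.94,1.6,-.06)])
```

```text
t 8.8333 p [0.5144 0.2604 0.0708] yaw 1.1494 tilt [-0.005 -0.001 -1.   ] j [0.41 0.07 1.57 0.   1.51 0.83] F [ 0.2 -0.   0.2] w 0.0001
[-0.0148, 0.0001, 0.0039] [-0.0043, 0.0029, -0.0062]
[-0.0298, 0.0002, 0.0039] [-0.0043, 0.0029, -0.0062]
[-0.0398, 0.0002, 0.0039] [-0.0043, 0.0029, -0.0062]
[-0.0498, 0.0003, 0.004] [-0.0043, 0.0029, -0.0062]
[-0.0567, -0.0008, 0.004] [-0.0044, 0.0027, -0.0662]
[-0.0637, -0.0016, 0.004] [-0.0044, 0.0026, -0.1262]
[-0.0707, -0.0018, 0.004] [-0.0045, 0.0025, -0.1862]
[-0.0778, -0.0017, 0.0041] [-0.0046, 0.0023, -0.2462]
[-0.0848, -0.0012, 0.0041] [-0.0047, 0.0022, -0.3062]
[-0.0918, -0.0002, 0.0041] [-0.0047, 0.0021, -0.3662]
```

{"op": "jog_arm", "data": {
  "motion": [
    [[-0.015, 0, 0.004], [-0.004, 0.003, -0.006], 1],
    [[-0.03, 0, 0.004], [-0.004, 0.003, -0.006], 1],
    [[-0.04, 0, 0.004], [-0.004, 0.003, -0.006], 1],
    [[-0.05, 0, 0.004], [-0.004, 0.003, -0.006], 1],
    [[-0.057, -0.001, 0.004], [-0.004, 0.003, -0.066], 1],
    [[-0.064, -0.002, 0.004], [-0.004, 0.003, -0.126], 1],
    [[-0.071, -0.002, 0.004], [-0.004, 0.003, -0.186], 1],
    [[-0.078, -0.002, 0.004], [-0.004, 0.003, -0.246], 1],
    [[-0.085, -0.001, 0.004], [-0.004, 0.002, -0.306], 1],
    [[-0.092, 0, 0.004], [-0.004, 0.002, -0.366], 1]
  ]
}}

```text
clock: 9.67
ee_pos: [0.4773, 0.1763, 0.0683]
orientation: [2.278, 2.163, 0.003]
ft_force: [0.4, 1.1, 0.7]
width: -0.0001
```

Run:
```python
from door import *
show([pt(t) for t in np.arange(1.58,1.01,-.06)])
```

```text
t 9.6667 p [0.4773 0.1763 0.0683] yaw 1.5194 tilt [ 0.002  0.001 -1.   ] j [ 0.29 -0.12  1.76  0.    1.5   0.34] F [0.4 1.1 0.7] w -0.0001
[-0.0066, -0.0018, 0.0013] [0.0017, -0.0013, -0.0562]
[-0.0136, -0.0026, 0.0013] [0.0018, -0.0013, -0.1162]
[-0.0206, -0.0029, 0.0013] [0.0018, -0.0012, -0.1762]
[-0.0277, -0.0029, 0.0013] [0.0019, -0.0011, -0.2362]
[-0.0347, -0.0024, 0.0013] [0.0019, -0.0011, -0.2962]
[-0.0417, -0.0015, 0.0013] [0.0019, -0.001, -0.3562]
[-0.0486, -0.0002, 0.0013] [0.002, -0.001, -0.4162]
[-0.0554, 0.0016, 0.0013] [0.002, -0.0009, -0.4762]
[-0.0621, 0.0037, 0.0012] [0.002, -0.0009, -0.5362]
[-0.0687, 0.0062, 0.0012] [0.0021, -0.0008, -0.5962]
```

{"op": "jog_arm", "data": {
  "motion": [
    [[-0.007, -0.002, 0.001], [0, 0, -0.056], 1],
    [[-0.014, -0.003, 0.001], [0, 0, -0.116], 1],
    [[-0.021, -0.003, 0.001], [0, 0, -0.176], 1],
    [[-0.028, -0.003, 0.001], [0, 0, -0.236], 1],
    [[-0.035, -0.002, 0.001], [0, 0, -0.296], 1],
    [[-0.042, -0.002, 0.001], [0, 0, -0.356], 1],
    [[-0.049, 0, 0.001], [0, 0, -0.416], 1],
    [[-0.055, 0.002, 0.001], [0, 0, -0.476], 1],
    [[-0.062, 0.004, 0.001], [0, 0, -0.536], 1],
    [[-0.069, 0.006, 0.001], [0, 0, -0.596], 1]
  ]
}}

```text
clock: 10.5
ee_pos: [0.4799, 0.107, 0.0673]
orientation: [1.542, 2.736, 0.003]
ft_force: [-0.5, 0.9, -0.3]
width: -0.0003
```

Run:
```python
from door import *
show([pt(t) for t in np.arange(.98,.41,-.06)])
f=grab('side','s5.png')
cv2.imwrite('pics/s5c.png',cv2.resize(cv2.imread('pics/s5.png')[130:300,210:440],None,fx=3.2,fy=3.2))
```

```text
t 10.5 p [0.4799 0.107  0.0673] yaw 2.1154 tilt [ 0.002  0.001 -1.   ] j [ 0.15 -0.16  1.8   0.    1.5  -0.39] F [-0.5  0.9 -0.3] w -0.0003
[-0.0066, -0.0008, 0.0003] [0.0023, 0.0003, -0.0602]
[-0.0136, -0.0015, 0.0003] [0.0023, 0.0004, -0.1202]
[-0.0206, -0.0019, 0.0003] [0.0023, 0.0005, -0.1802]
[-0.0277, -0.0018, 0.0003] [0.0023, 0.0005, -0.2402]
[-0.0347, -0.0013, 0.0003] [0.0022, 0.0006, -0.3002]
[-0.0417, -0.0003, 0.0003] [0.0022, 0.0007, -0.3602]
[-0.0486, 0.001, 0.0003] [0.0022, 0.0007, -0.4202]
[-0.0554, 0.0028, 0.0003] [0.0022, 0.0008, -0.4802]
[-0.0621, 0.0049, 0.0003] [0.0022, 0.0009, -0.5402]
[-0.0686, 0.0075, 0.0003] [0.0021, 0.0009, -0.6002]
```

View pics/s5c.png

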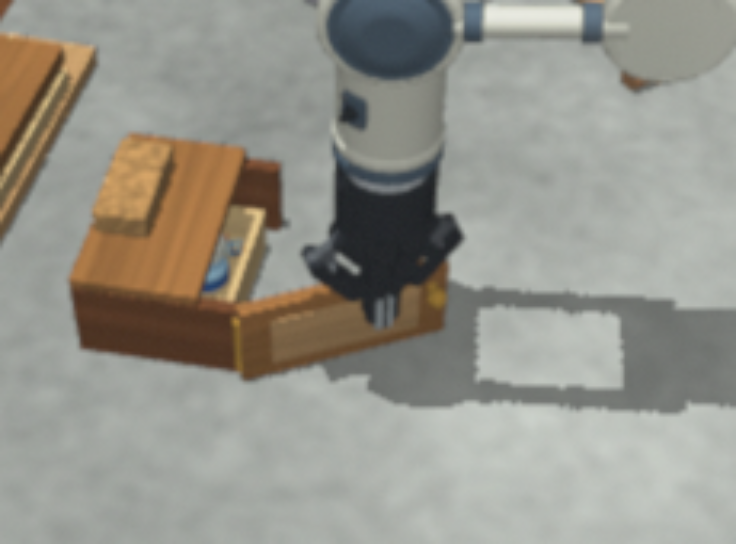

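The view shows the door swinging with the fingers, at about 1.05 rad, with the fingertips at (385,310) clear of the knob at (435,295). The tray is unmoved.

{"op": "jog_arm", "data": {
  "motion": [
    [[-0.007, -0.001, 0], [0, 0, -0.06], 1],
    [[-0.014, -0.002, 0], [0, 0, -0.12], 1],
    [[-0.021, -0.002, 0], [0, 0, -0.18], 1],
    [[-0.028, -0.002, 0], [0, 0, -0.24], 1],
    [[-0.035, -0.001, 0], [0, 0, -0.3], 1],
    [[-0.042, 0, 0], [0, 0, -0.36], 1],
    [[-0.049, 0.001, 0], [0, 0, -0.42], 1],
    [[-0.055, 0.003, 0], [0, 0, -0.48], 1],
    [[-0.062, 0.005, 0], [0, 0, -0.54], 1],
    [[-0.069, 0.008, 0], [0, 0, -0.6], 1]
  ]
}}

```text
clock: 11.38
ee_pos: [0.522, 0.052, 0.0668]
orientation: [0.667, 3.069, 0.001]
ft_force: [-0.8, 0.8, -0.7]
width: -0.0004
```

Run:
```python
from door import *
show([pt(t) for t in (.38,.33,.28,.23,.18,.13,.09,.05,.02,0)])
```

```text
t 11.3833 p [0.522  0.052  0.0668] yaw 2.7139 tilt [ 0.001  0.    -1.   ] j [ 0.03 -0.07  1.72  0.    1.5  -1.11] F [-0.8  0.8 -0.7] w -0.0004
[-0.0067, -0.0011, -0.0002] [0.0006, 0.0007, -0.0617]
[-0.0125, -0.0018, -0.0002] [0.0006, 0.0007, -0.1117]
[-0.0184, -0.0021, -0.0002] [0.0005, 0.0007, -0.1617]
[-0.0242, -0.0022, -0.0002] [0.0005, 0.0007, -0.2117]
[-0.0301, -0.002, -0.0002] [0.0005, 0.0008, -0.2617]
[-0.0359, -0.0014, -0.0002] [0.0005, 0.0008, -0.3117]
[-0.0406, -0.0008, -0.0002] [0.0005, 0.0008, -0.3517]
[-0.0452, -0.0, -0.0002] [0.0005, 0.0008, -0.3917]
[-0.0486, 0.0007, -0.0002] [0.0004, 0.0008, -0.4217]
[-0.0509, 0.0013, -0.0002] [0.0004, 0.0008, -0.4417]
```

{"op": "jog_arm", "data": {
  "motion": [
    [[-0.007, -0.001, 0], [0, 0, -0.062], 1],
    [[-0.0125, -0.002, 0], [0, 0, -0.112], 1],
    [[-0.018, -0.002, 0], [0, 0, -0.162], 1],
    [[-0.024, -0.002, 0], [0, 0, -0.212], 1],
    [[-0.03, -0.002, 0], [0, 0, -0.262], 1],
    [[-0.036, -0.001, 0], [0, 0, -0.312], 1],
    [[-0.0405, -0.001, 0], [0, 0, -0.352], 1],
    [[-0.045, 0, 0], [0, 0, -0.392], 1],
    [[-0.0485, 0.001, 0], [0, 0, -0.422], 1],
    [[-0.051, 0.001, 0], [0, 0, -0.442], 1]
  ]
}}

```text
clock: 12.22
ee_pos: [0.569, 0.0319, 0.0667]
orientation: [-0.02, 3.141, 0.0]
ft_force: [-0.8, 0.9, -0.1]
width: 0.0003
```

{"op": "jog_arm", "data": {
  "motion": [
    [[-0.001, 0, 0], [0, 0, 0], 1],
    [[-0.002, 0, 0], [0, 0, 0], 1],
    [[-0.003, 0, 0], [0, 0, 0], 1]
  ]
}}

```text
clock: 12.47
ee_pos: [0.5698, 0.0318, 0.0663]
orientation: [0.019, -3.137, 0.001]
ft_force: [-13.5, -0.3, 9.1]
width: -0.0001
```

The force rose to 13 N at x = 0.570, against 0.569 predicted for shut. I'll hold 0.25 s, then back off and rise.

{"op": "jog_arm", "data": {
  "motion": [
    [[0, 0, 0], [0, 0, 0], 1],
    [[0, 0, 0], [0, 0, 0], 1],
    [[0, 0, 0], [0, 0, 0], 1],
    [[0.004, 0, 0], [0, 0, 0], 1],
    [[0.02, 0, 0], [0, 0, 0], 1],
    [[0.05, 0, 0], [0, 0, 0], 1],
    [[0.08, 0, 0], [0, 0, 0], 1],
    [[0.1, 0, -0.03], [0, 0, 0], 1],
    [[0.12, 0, -0.07], [0, 0, 0], 1],
    [[0.14, 0, -0.11], [0, 0, 0], 1]
  ]
}}

```text
clock: 13.3
ee_pos: [0.4321, 0.0302, 0.1701]
orientation: [0.019, -3.139, -0.0]
ft_force: [1.3, -0.9, 1.4]
width: 0.0001
```

{"op": "jog_arm", "data": {
  "motion": [
    [[0.03, 0, -0.03], [0, 0, 0], 1],
    [[0.03, 0, -0.05], [0, 0, 0], 1],
    [[0.03, 0, -0.05], [0, 0, 0], 1],
    [[0.03, 0, -0.05], [0, 0, 0], 1],
    [[0.03, 0, -0.05], [0, 0, 0], 1]
  ]
}}

```text
clock: 13.72
ee_pos: [0.404, 0.0297, 0.2191]
orientation: [0.02, -3.14, 0.0]
ft_force: [-0.4, -0.2, -0.1]
width: -0.0
```

Run:
```python
from door import *
from meas import rect,meas
show([])
f=grab('side','s6.png');f=grab('top','t6.png');P,z,w=meas(f)
Q=(P[...,:2]-L)@RL;x,y=Q[...,0],Q[...,1]
for a,b in((-.075,-.03),(-.03,.03),(.03,.08)):
    m=(z>.078)&(z<.092)&(x<.005)&(x>-.06)&(y>a)&(y<b);print('door top',m.sum(),np.median(x[m]),x[m].min())
m=(z>.036)&(z<.052)&(abs(y)<.06)&(x>.0)&(x<.04);print('rim',m.sum(),np.median(x[m]) if m.sum() else '')
m=(z>.050)&(z<.062)&(abs(y)<.06)&(x>.0)&(x<.04);print('jar',m.sum())
a=cv2.imread('pics/s6.png')[100:400,160:480];b=cv2.imread('pics/t6.png')[100:400,240-160:240+80+0+80]
cv2.imwrite('pics/f6.png',np.hstack([cv2.resize(a,(400,375)),cv2.resize(b,(400,375))]))
```

```text
t 13.7167 p [0.404  0.0297 0.2191] yaw -3.1289 tilt [-0.002 -0.    -1.   ] j [-0.01 -0.45  1.76 -0.    1.83 -1.59] F [-0.4 -0.2 -0.1] w -0.0
door top 66 -0.007308459569921124 -0.014833960664874076
door top 87 -0.009301767696990005 -0.01593030143364276
door top 79 -0.011782099969551185 -0.017712072142269514
rim 118 0.011525927434140418
jar 13
```

View pics/f6.png

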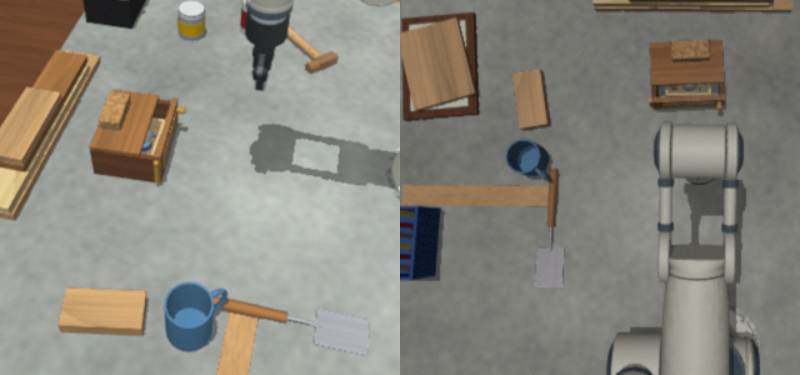

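The door is shut flush against the mouth: free edge at (182,110) in the left half, knob at (720,104) in the right half. The tray rim and jar are still visible inside, the other objects are in place and the gripper is clear. The door top's slope suggests the locker yaw is nearer 0.05 than 0.014. That costs the tray about 2 mm of depth at most, which is inside the 8 mm margin.

```bash
python3 -c "
from bench import bot
print(bot.sign_off())"
```

```text
the job is handed in; nothing more can be done
None
```

The tray is pushed home against the locker's back and the door is shut. I handed the job in at about 14 s; the hand-in gives no verdict.

**Tray:** I pushed it in with half-open fingertips until the force rose to about 26 N at TCP x = 0.591, where I had predicted 0.592. Its near rim measured about 8–12 mm behind the mouth, against 12 mm if fully home.

**Door:** I swung it shut with closed fingertips on its outer face. It met its stop at x = 0.570 (0.569 predicted), with about 13 N.

**Last checks:**
- The door top lies along the mouth, and the tray rim stayed where it was.
- The jar is upright at its proper height.
- The mug, offcut, scraper, sander, paint can and mallet show no movement by eye. The glue bottle is mostly hidden behind the arm in the last picture.
- The gripper is well clear, with about zero force.

**One disagreement:** my first estimate of the locker's yaw from the roof was 0.014 rad, but the shut door and the sander suggest about 0.05. That would put the tray about 2 mm shallower at worst, which is within the 8 mm margin.

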